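# Swivel and tip the jug of baking beads into its container

## Task

Put the six ceramic baking beads from the steel jug back into the open clear container: push the jug's stand round, with the jug still upright, until the spout points at the middle of that container, then tip the jug fully forward by its push bar so that all the beads roll into it. Then let the jug back down upright under control (do not let it drop back), and leave the container and everything else on the counter where they are.

Things in the scene. Friction and masses are not known exactly. Their poses are not given: they have to be found in the camera images.
- stand: The jug's tipping stand, bolted down: round dark steel base, 124 mm across, 22 mm high, origin under its middle. It carries a low steel yoke whose two posts (67 mm to either side) hold a brushed steel spouted jug, 130 mm tall, 104 mm across the rim, rim 190 mm above the counter. Its x axis is the spout's direction at swivel 0.
- stand_axis (a point): On the vertical swivel axis, which runs up the middle of the stand and of the upright jug, 24 mm above the counter. Turns with the jug: x points level the way the spout points, y to the spout's left, z up. The container to fill stands roughly 180 mm from this axis.
- pivot (a point): Middle of the level tilt hinge, in front of the jug: 55 mm towards the spout from the swivel axis, 130 mm above the counter; turns with the swivel (same axes as stand_axis), does not tilt.
- swivel (a joint): Turn of the jug about the vertical axis (rad), growing anticlockwise from above, range -2.8 to 2.8. Stiff (0.15 N m of friction): stays where it is left. At 0 the spout points along the stand's own forward direction, which itself varies.
- tilt (a joint): Forward tip of the jug (rad): 0 upright on its rest, 1.75 at the forward stop. All beads have run out only near the stop (1.6 and more). Its weight and a weak spring always bring it back to 0, about 0.2 N m; it is hardly damped, so let go it slams back.
- push_bar (a point): Middle of the level push bar behind the jug: dark steel rod 12 mm thick, 116 mm long, at right angles to the spout direction. Upright: 95 mm behind the swivel axis, 190 mm up, 37 mm clear of the rim. It is 150 mm back and 60 mm up from the hinge; pushed from behind it swings up and forward about it, ending 86 mm ahead and 137 mm above it. Turns and tilts with the jug.
- side_left (a point): On the left side arm (spout's left), 20 mm forward of the bar. From each end of the bar such an arm, the same 12 mm rod, runs forward along the jug's flank 58 mm from the middle plane, sloping down to the hinge. Pushing it sideways here from outside turns the swivel: pushing the left arm turns it anticlockwise from above. A small D handle lower down at the jug's back reaches 75 mm behind the axis.
- side_right (a point): The same point on the right side arm: 75 mm behind the swivel axis, 58 mm to the right, 182 mm up when upright. Pushing it sideways from outside turns the jug clockwise from above.
- spout_lip (a point): Tip of the jug's spout, upright about 69 mm ahead of the swivel axis and 207 mm above the counter; fully tipped about 128 mm ahead and 102 mm up. Turns and tilts with the jug.
- box_in (a point): Centre of the inner floor (3 mm above the counter) of the OPEN clear plastic container: 170 mm (its x) by 150 mm (its y), 60 mm tall, 3 mm walls, grey rim and grey snap latches hanging down. Loose, 0.35 kg. It stands to the left or right of the stand.
- closed_box: Bystander: the same container with its grey lid latched on, 70 mm tall, on the other side of the stand from the open one. Origin at the centre of its underside.
- board: Bystander: round oak board, 190 mm across, 18 mm thick; origin at the centre of its underside.
- lid: Bystander: teal silicone lid, 126 mm across, 29 mm tall with its knob, lying on the board; origin at the centre of its underside.
- salt: Bystander: brushed steel salt cellar with sliding cover, 90 x 70 x 64 mm; origin at the centre of its underside.
- probe: Bystander: stainless infrared probe on a stand, base 100 mm across, 175 mm tall; origin at the centre of its underside.
- bead0_center (a point): Centre of a white ceramic baking bead, a 20 mm ball of 11 g; the six start at the bottom of the jug.
- bead1_center (a point): Centre of a white ceramic baking bead, a 20 mm ball of 11 g; the six start at the bottom of the jug.
- bead2_center (a point): Centre of a white ceramic baking bead, a 20 mm ball of 11 g; the six start at the bottom of the jug.
- bead3_center (a point): Centre of a white ceramic baking bead, a 20 mm ball of 11 g; the six start at the bottom of the jug.
- bead4_center (a point): Centre of a white ceramic baking bead, a 20 mm ball of 11 g; the six start at the bottom of the jug.
- bead5_center (a point): Centre of a white ceramic baking bead, a 20 mm ball of 11 g; the six start at the bottom of the jug.
Things that resemble listed ones, but are neither listed nor needed, are in the scene too. What is shaped like the stand but yellow is not meant.

How it is judged:
On the way, in this order (a step that is already met when the one before it is completed fails the run):
1. the upright jug's spout points at the container's middle, within 45 mm to either side (y of box_in in the frame of stand_axis between -0.045 and 0.045 m and x of box_in in the frame of stand_axis above 0.05 m and value of joint tilt below 0.12 rad), for 0.2 s.
2. the jug is tipped fully forward (1.5 rad or more), still facing the container (y of box_in in the frame of stand_axis between -0.045 and 0.045 m and x of box_in in the frame of stand_axis above 0.05 m and value of joint tilt above 1.5 rad), for 0.1 s.
At the end, for the whole second after the job is handed in: All six beads lie in the open container (inside its walls, below its rim), which stands level within 30 mm of where it was; the jug is back upright on its rest (tilt under 0.08 rad) and at rest (x of bead0_center in the frame of box_in between -0.083 and 0.083 m and y of bead0_center in the frame of box_in between -0.073 and 0.073 m and z of bead0_center in the frame of box_in between -0.002 and 0.055 m and x of bead1_center in the frame of box_in between -0.083 and 0.083 m and y of bead1_center in the frame of box_in between -0.073 and 0.073 m and z of bead1_center in the frame of box_in between -0.002 and 0.055 m and x of bead2_center in the frame of box_in between -0.083 and 0.083 m and y of bead2_center in the frame of box_in between -0.073 and 0.073 m and z of bead2_center in the frame of box_in between -0.002 and 0.055 m and x of bead3_center in the frame of box_in between -0.083 and 0.083 m and y of bead3_center in the frame of box_in between -0.073 and 0.073 m and z of bead3_center in the frame of box_in between -0.002 and 0.055 m and x of bead4_center in the frame of box_in between -0.083 and 0.083 m and y of bead4_center in the frame of box_in between -0.073 and 0.073 m and z of bead4_center in the frame of box_in between -0.002 and 0.055 m and x of bead5_center in the frame of box_in between -0.083 and 0.083 m and y of bead5_center in the frame of box_in between -0.073 and 0.073 m and z of bead5_center in the frame of box_in between -0.002 and 0.055 m and value of joint tilt below 0.08 rad and velocity of joint tilt below 0.1 rad/s and angle between box_in's own z axis and vertical below 0.1 rad and distance of box_in from where it was at the start of the episode below 0.03 m); the robot touches nothing.
It fails at once if the jug drops back (tilt falling faster than 4 rad/s) (velocity of joint tilt below -4 rad/s).
It fails at once if a bystander (closed container, board, lid, salt cellar, probe stand) is moved by more than 25 mm (distance of any of closed_box, board, lid, salt, probe from where it was at the start of the episode above 0.025 m).
It fails at once if the open container is moved by more than 30 mm (distance of box_in from where it was at the start of the episode above 0.03 m).
It also fails if it takes over 72 s, if anything falls off the work surface, if the arm or the gripper's body presses on something with over 40 N, if the wrist force passes 120 N, or if a joint passes its speed limit or range.

## Robot

A 6-joint arm with a two-finger parallel gripper is mounted at the origin on the work surface. World frame = base frame: x ahead of the robot, y to its left, z up, the work surface at z = 0. Lengths are in m, angles in rad, forces in N, time in s.
With the tool pointing down it reaches from about 0.275 to 0.875 m from the base axis. Payload 12.5 kg.
Tool frame: the origin (TCP) lies on the centre line of the jaws, within the pads' length; the fingertips stand r.finger_overhang ahead of it and the grasp point (between the pads) lies 3 mm ahead of it (r.finger_overhang is the distance from the TCP to the fingertips, in m); z points along the fingers, y is the direction in which the jaws open and shut (so a half turn about z gives the same grasp; the last joint's range is limited). The gripper opens to 85 mm and grips with 20 to 120 N. Pads are 22 mm wide; open, the fingers measure 114 mm over their backs; the gripper's body (76 mm by 85 mm) begins 54 mm behind the grasp point. The pads swing forward as they close: fully open they stand 13 mm farther back than shut.
Start: joints at [1.23, 0.351, 1.652, -0, 1.139, -0.085], TCP at [0.139, 0.532, 0.253] pointing down, gripper open.
Joint ranges: [-2.75, 2.75], [-0.79, 2.1], [0.01, 2.65], [-1.57, 4.71], [0.07, 3.14], [-2.87, 2.87]. Speed limits (rad/s): [2.22, 2.22, 2.79, 3.14, 3.14, 3.14].

## Interface

Orientations are given as a unit quaternion [x, y, z, w].
In Python, from cell import r, optics gives the robot as it stands. The module is installed in compiled form; this text tells all that it offers. Calls block until the motion is done:
- r.move_to(position, orientation): joint-space move of the TCP to a pose.
- r.move_linear(position, rot=None, vel=0.15): straight line of the TCP; rot=None keeps the orientation; vel is the mean speed in m/s.
- r.set_joints(angles): joint-space move.
- r.set_gripper(opening, squeeze=None): opening from 0.0 (shut) to 1.0 (fully open); squeeze is the grip in N (None keeps the last); returns when the fingers have stopped.
- r.sleep(seconds).
- r.inverse_kinematics(position, orientation): joint angles nearest the present ones, or None.
- optics.get_image(name): name is "scene" or "side" or "wrist"; returns a dict with "pixels" (480x640x3 uint8, red, green, blue), "depth" (480x640 float32, m along the optical axis (not along the pixel's ray), 0 where there is no reading), "fx", "fy", "cx", "cy" (pixels), "D" ([k1, k2, p1, p2, k3] as OpenCV has them; the pictures are not rectified), "camera_from_world" (4x4, takes a point from world to camera coordinates); the wrist camera has in their place "mount" (4x4, takes a point from camera to tool coordinates, whose origin is the TCP and whose axes are the flange's). Camera axes: x right, y down, z forward; pixel columns grow to the right and rows downward; lengths in m; the calibration is good to about 2 mm. A picture is of the moment at which its call begins: read the wrist's pose just before it.
A pose or a line that the arm cannot do raises r.PlanningError and nothing moves.
- r.hand_in(): hands the job in, once; it reports no verdict.
Readings, each from a call of its own:
- r.current_t(): time.
- r.current_q(): joint angles.
- r.current_qvel(): joint speeds.
- r.current_effort(): joint torques, N m.
- r.current_tool_pos(): TCP position.
- r.current_ee_rot(): TCP orientation.
- r.current_contact_force(): force on the tool from outside, world axes, zero at the start.
- r.current_torque(): the same for the moment, N m.
- r.current_opening(): opening from 0.0 (shut) to 1.0 (fully open).
Only numpy, scipy, OpenCV 4.12 (cv2) and the standard library are available. Lean on these libraries where they do the work, as an engineer would, in place of code of your own. Each camera call takes 0.05 s, during which the arm holds its last target. There are 200 camera calls.

## Working session

There is one attempt and no reset: what is moved stays moved. The work goes in short steps, each a Python script; the robot and the scene stay as the last script left them, time stands still between calls to the robot, and variables do not carry over. Pictures are saved under pics/ and viewed, about 8 in all and at most 12, crops included, and the job is handed in when it is done.

```bash
mkdir -p pics
cat > h.py <<'E'
import numpy as np, cv2, pickle
from cell import r, optics
def snap(n,f):
    d=optics.get_image(n); pickle.dump(d,open(f'pics/{f}.pkl','wb'))
    cv2.imwrite(f'pics/{f}.png',d['pixels'][:,:,::-1]); return d
def cloud(d,T=None):
    v,u=np.mgrid[:480,:640]; K=np.array([[d['fx'],0,d['cx']],[0,d['fy'],d['cy']],[0,0,1]])
    n=cv2.undistortPoints(np.stack([u,v],-1).reshape(-1,1,2).astype(float),K,np.array(d['D'])).reshape(480,640,2)
    P=np.concatenate([n,np.ones((480,640,1))],-1)*d['depth'][...,None]
    T=np.linalg.inv(d['camera_from_world']) if T is None else T
    W=P@T[:3,:3].T+T[:3,3]; W[d['depth']==0]=np.nan
    return W
def ray(d,uv,z):
    K=np.array([[d['fx'],0,d['cx']],[0,d['fy'],d['cy']],[0,0,1]])
    n=cv2.undistortPoints(np.array(uv,float).reshape(-1,1,2),K,np.array(d['D'])).reshape(-1,2)
    T=np.linalg.inv(d['camera_from_world']); D=np.c_[n,np.ones(len(n))]@T[:3,:3].T
    return T[:3,3]+D*((z-T[2,3])/D[:,2])[:,None]
E
python3 - <<'E'
from h import *
for n in('scene','side'):
    d=snap(n,n+'0'); print(n,np.linalg.inv(d['camera_from_world'])[:3].round(3),(d['depth']>0).mean())
print(r.current_t(),r.finger_overhang,r.current_ee_rot())
E
```

```text
scene [[-0.763  0.495 -0.415  1.134]
 [ 0.646  0.596 -0.477  0.643]
 [ 0.011 -0.632 -0.775  1.165]] 0.9961100260416667
side [[ 0.985 -0.095  0.145  0.431]
 [-0.173 -0.507  0.845 -1.007]
 [-0.006 -0.857 -0.515  0.745]] 0.9958626302083333
0.1 0.022 [ 1.27571152e-01  9.91829281e-01 -5.16763230e-04 -1.11621461e-04]
```

View pics/scene0.png

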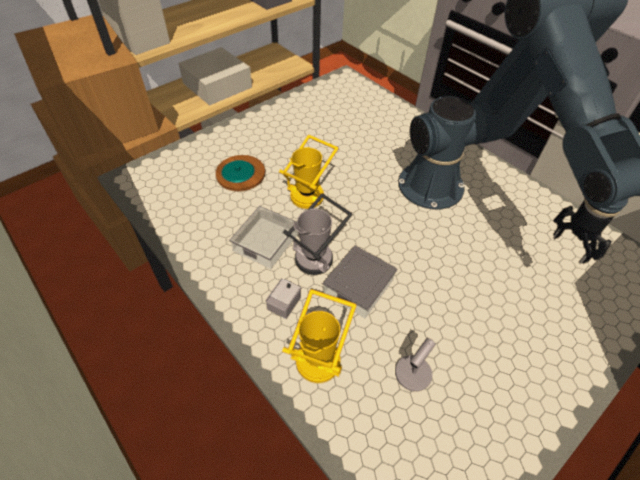

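View pics/side0.png

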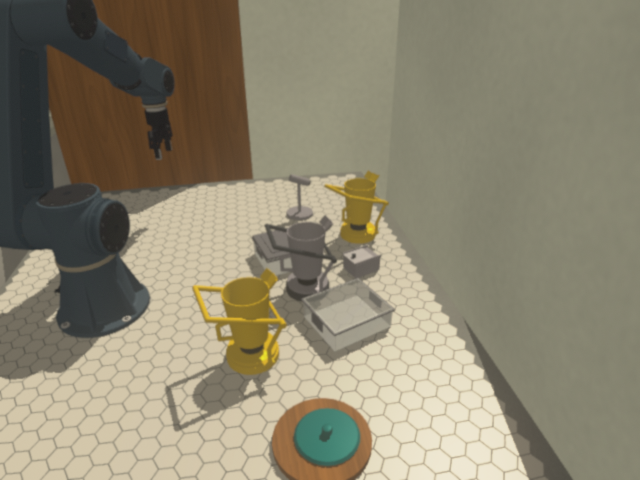

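The open container is at scene (263,237), the steel jug at (314,235) with its bar toward the robot base (about (350,212)), and the closed box at (360,278). There are yellow decoys on both sides. Next I'll build a top-down map from both depth clouds.

```bash
cat > top.py <<'E'
from h import *
def top(names,out,x0=.25,y0=-.45,s=1000,w=600,h=800):
    im=np.zeros((h,w,3),np.uint8); zb=np.full((h,w),-1.)
    for n in names:
        d=pickle.load(open(f'pics/{n}.pkl','rb')); W=cloud(d).reshape(-1,3); C=d['pixels'].reshape(-1,3)[:,::-1]
        ok=np.isfinite(W[:,0])&(W[:,2]<.35); W=W[ok];C=C[ok]; o=np.argsort(W[:,2])
        for p,c in zip(W[o],C[o]):
            a=int((p[1]-y0)*s); b=int((p[0]-x0)*s)
            if 2<=a<h-2 and 2<=b<w-2 and p[2]>zb[a,b]-.003:
                zb[a-1:a+2,b-1:b+2]=p[2]; im[a-1:a+2,b-1:b+2]=c
    cv2.imwrite(f'pics/{out}.png',im)
E
python3 - <<'E'
from top import *
top(['scene0','side0'],'top0',x0=.2,y0=-.4,s=1000,w=600,h=600)
for n,uvs in(('scene',[(263,237),(314,235),(350,213),(360,278),(285,297),(306,165),(320,335),(240,172),(413,372)]),('side',[(348,310),(308,240),(280,245),(247,300)])):
    W=cloud(pickle.load(open(f'pics/{n}0.pkl','rb')))
    for u,v in uvs: print(n,u,v,W[v,u].round(3))
E
```

```text
scene 263 237 [ 0.638 -0.194  0.004]
scene 314 235 [0.6   0.026 0.188]
scene 350 213 [0.468 0.035 0.197]
scene 360 278 [0.539 0.168 0.073]
scene 285 297 [0.744 0.067 0.052]
scene 306 165 [ 0.372 -0.287  0.112]
scene 320 335 [0.758 0.239 0.088]
scene 240 172 [ 0.528 -0.488  0.029]
scene 413 372 [0.613 0.457 0.018]
side 348 310 [ 0.658 -0.135  0.006]
side 308 240 [ 0.565 -0.063  0.19 ]
side 280 245 [ 0.493 -0.08   0.193]
side 247 300 [ 0.401 -0.209  0.133]
```

View pics/top0.png

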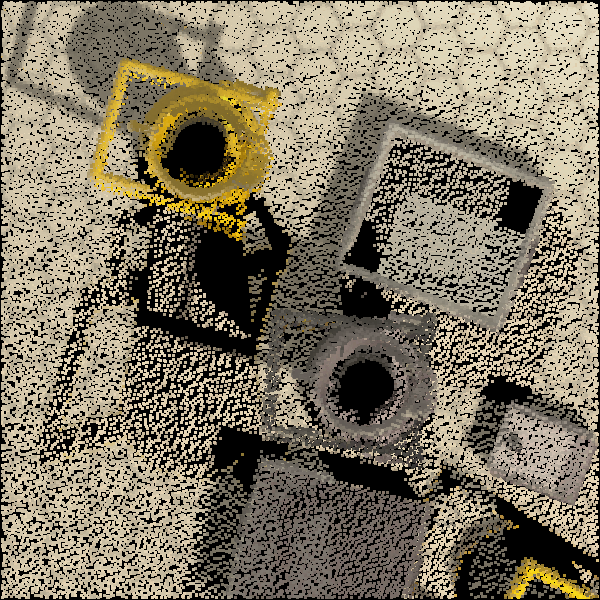

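Top-down estimates are jug axis ≈ (0.568,-0.015), bar centre ≈ (0.47,-0.022) and open container ≈ (0.645,-0.175). The jug needs to turn about 65° clockwise. I'll refine these fits first.

```bash
cat > fit.py <<'E'
from h import *
def pts(names):
    P=[];C=[]
    for n in names:
        d=pickle.load(open(f'pics/{n}.pkl','rb')); W=cloud(d).reshape(-1,3); ok=np.isfinite(W[:,0])
        P.append(W[ok]);C.append(d['pixels'].reshape(-1,3)[ok].astype(int))
    return np.vstack(P),np.vstack(C)
def fit(names,c0=(.568,-.015)):
    P,C=pts(names); c=np.array(c0); grey=(C.max(1)-C.min(1))<35
    rho=np.hypot(*(P[:,:2]-c).T)
    # base disc 22 mm high
    m=grey&(rho<.075)&(P[:,2]>.012)&(P[:,2]<.03); (bx,by),br=cv2.minEnclosingCircle(P[m,:2].astype(np.float32))
    print('base',bx,by,br,m.sum())
    # rim circle: algebraic fit
    m=(rho>.045)&(rho<.058)&(P[:,2]>.183)&(P[:,2]<.196); q=P[m,:2]
    s=np.linalg.lstsq(np.c_[q,np.ones(len(q))],(q**2).sum(1),rcond=None)[0]; print('rim',s[:2]/2,np.sqrt(s[2]+(s[:2]**2).sum()/4),m.sum())
    return P,C
def bar(P,C,c):
    rho=np.hypot(*(P[:,:2]-c).T); grey=(C.max(1)-C.min(1))<35
    m=grey&(rho>.07)&(rho<.125)&(P[:,2]>.165)&(P[:,2]<.205)
    q=P[m,:2]-c; a=np.arctan2(*q.mean(0)[::-1])
    for _ in range(5):  # frame: u back direction
        u=np.array([np.cos(a),np.sin(a)]);v=np.array([-u[1],u[0]])
        k=(abs(q@u-.095)<.012)&(abs(q@v)<.06); f=np.polyfit(q[k]@v,q[k]@u,1); a-=np.arctan(f[0])
    print('bar back dir deg',np.degrees(a),'off',f[1],'lat mid',(q[k]@v).min(),(q[k]@v).max(),'spout deg',np.degrees(a)+180,k.sum()); return a
E
python3 - <<'E'
from fit import *
P,C=fit(['scene0','side0'])
for n in('scene0','side0'): fit([n])
for c in((.568,-.015),):bar(P,C,np.array(c))
m=(P[:,2]>.052)&(P[:,2]<.066)&(abs(P[:,0]-.645)<.12)&(abs(P[:,1]+.175)<.11)
q=P[m,:2].astype(np.float32); q=q[np.hypot(*(q-[.568,-.015]).T)>.075]; b=cv2.minAreaRect(q); print('box',b,cv2.boxPoints(b).round(3).tolist())
E
```

```text
base 0.5700909495353699 -0.010955081321299076 0.07060990482568741 416
rim [ 0.56767446 -0.01503787] 0.05026063160365092 452
base 0.5774768590927124 -0.009940432384610176 0.06925766170024872 249
rim [ 0.56842281 -0.01275326] 0.050277296434564724 169
base 0.5654570460319519 -0.01832876168191433 0.062369633466005325 167
rim [ 0.56694857 -0.01625563] 0.05021506523542115 283
bar back dir deg -175.0081210539854 off 0.09454705594170278 lat mid -0.05992762873296305 0.05981983626762979 spout deg 4.9918789460145945 259
box ((0.6424539685249329, -0.16508720815181732), (0.18846724927425385, 0.1831199824810028), 19.93942642211914) [[0.5230000019073486, -0.11100000143051147], [0.5849999785423279, -0.28299999237060547], [0.7620000243186951, -0.21899999678134918], [0.699999988079071, -0.04699999839067459]]
```

```bash
cat > g.py <<'E'
from h import *
from scipy.spatial.transform import Rotation as R
AX=np.array([.568,-.0145])
def F(phi): return np.array([[np.cos(phi),-np.sin(phi)],[np.sin(phi),np.cos(phi)]])
def w(phi,x,y,z): return np.r_[AX+F(phi)@[x,y],z]
def down(yaw): # tool x at yaw, z down
    x=np.array([np.cos(yaw),np.sin(yaw),0]);z=np.array([0,0,-1.]);return R.from_matrix(np.c_[x,np.cross(z,x),z]).as_quat()
E
python3 - <<'E'
from g import *
d=np.radians
for s in(90,-90):
    for p in(5,-30,-64): print(s,p,r.inverse_kinematics(w(d(p),-.075,-.078,.182),down(d(p+s))))
q=R.from_quat(r.current_ee_rot()).as_matrix(); print(np.degrees(np.arctan2(q[1,0],q[0,0])))
E
```

```text
90 5 [-2.86289586e-01  3.68793742e-01  1.82451020e+00 -4.44089210e-16
  9.48288708e-01 -3.73556049e-01]
90 -30 [-1.95622294e-01  2.96308018e-01  1.93227414e+00 -4.44089210e-16
  9.13010495e-01  3.27976482e-01]
90 -64 [-5.98549642e-02  2.94983539e-01  1.93418356e+00 -4.44089210e-16
  9.12425555e-01  1.05715576e+00]
-90 5 [-2.86289586e-01  3.68793742e-01  1.82451020e+00 -4.44089210e-16
  9.48288708e-01  2.76803660e+00]
-90 -30 [-1.95622294e-01  2.96308018e-01  1.93227414e+00 -4.44089210e-16
  9.13010495e-01 -2.81361617e+00]
-90 -64 [-5.98549642e-02  2.94983539e-01  1.93418356e+00 -4.44089210e-16
  9.12425555e-01 -2.08443690e+00]
165.34147341605842
```

```bash
python3 - <<'E'
from g import *
d=np.radians
r.move_to(w(d(5),-.075,-.11,.33),down(d(95))); r.set_gripper(0)
r.move_linear(w(d(5),-.075,-.11,.182),vel=.2)
print(r.current_tool_pos(),r.current_t())
fs=[]
for p in np.linspace(5,-62,11):
    r.move_linear(w(d(p),-.075,-.0755,.182),rot=down(d(p+90)),vel=.1); fs.append(np.linalg.norm(r.current_contact_force()))
print(np.round(fs,1),r.current_t())
r.move_linear(w(d(-62),-.075,-.12,.182)); r.move_linear(w(d(-62),-.12,-.15,.36),vel=.25)
r.move_to([.3,.25,.45],down(d(60)))
for n in('scene','side'): snap(n,n+'1')
print(r.current_t())
E
python3 - <<'E'
from fit import *
P,C=fit(['scene1','side1']); bar(P,C,np.array([.568,-.0145]))
from top import top
top(['scene1','side1'],'top1',x0=.2,y0=-.4,s=1000,w=600,h=600)
E
```

```text
[ 0.50340091 -0.1308054   0.18293534] 4.4417
[0.6 0.6 1.5 0.4 1.1 0.3 1.2 0.5 0.7 0.8 0.9] 7.6833
10.1333
base 0.5713039040565491 -0.02184608019888401 0.0723319798707962 374
rim [ 0.56765169 -0.01551452] 0.05040363449770981 448
bar back dir deg 117.09742255003223 off 0.09353302729790543 lat mid -0.059923854851944125 0.05985912587058015 spout deg 297.0974225500322 316
```

View pics/top1.png

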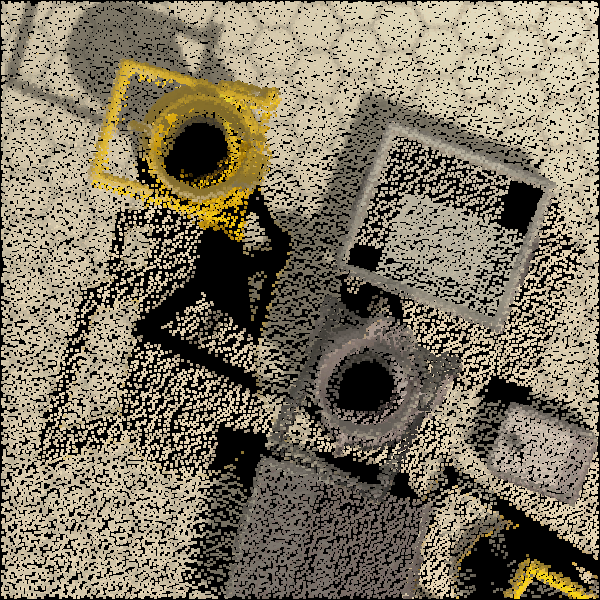

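The spout is at -62.9° against a bearing to the container of -63.9°, which is about 3 mm off. The container hasn't moved. Next I'll plan the tip.

```bash
cat > tip.py <<'E'
from g import *
import g; g.AX=np.array([.568,-.0152]); PHI=np.radians(-62.9)
S=np.r_[F(PHI)@[1,0],0]; L=np.r_[F(PHI)@[0,1],0]; Z=np.array([0,0,1.])
def barpos(t):
    a=np.arctan2(.06,-.15)-t; rr=np.hypot(.15,.06); return np.r_[g.AX,0]+S*(.055+rr*np.cos(a))+Z*(.13+rr*np.sin(a))
def pose(t,e,sg,back=0,up=0):
    z=np.cos(e)*S-np.sin(e)*Z; x=sg*L; q=R.from_matrix(np.c_[x,np.cross(z,x),z]).as_quat()
    return barpos(t)-(.003+back)*z+up*Z, q
E
python3 - <<'E'
from tip import *
for e0,e1 in((40,100),(50,100),(60,100),(50,90)):
  for sg in(1,-1):
    for t in(0,.6,1.2,1.74):
        e=np.radians(e0+(e1-e0)*t/1.74); q=r.inverse_kinematics(*pose(t,e,sg)); print(e0,e1,sg,t,None if q is None else np.round(q,2))
    q=r.inverse_kinematics(*pose(0,np.radians(e0),sg,.1)); print('   back',None if q is None else np.round(q,2))
E
```

```text
40 100 1 0 [ 0.4   0.47  1.9  -1.08  1.05  2.22]
40 100 1 0.6 [ 0.15  0.3   1.77 -0.59  0.98  1.56]
40 100 1 1.2 [-0.14  0.37  1.53 -0.13  1.16  1.01]
40 100 1 1.74 [-0.33  0.57  1.28  0.12  1.42  0.74]
   back [ 0.56  0.38  1.84 -0.95  1.22  2.14]
40 100 -1 0 [ 0.4   0.47  1.9  -1.08  1.05 -0.92]
40 100 -1 0.6 [ 0.15  0.3   1.77 -0.59  0.98 -1.58]
40 100 -1 1.2 [-0.14  0.37  1.53 -0.13  1.16 -2.13]
40 100 -1 1.74 [-0.33  0.57  1.28  0.12  1.42 -2.4 ]
   back [ 0.56  0.38  1.84 -0.95  1.22 -1.  ]
50 100 1 0 [ 0.34  0.42  1.88 -0.9   0.95  2.02]
50 100 1 0.6 [ 0.11  0.3   1.74 -0.44  1.    1.43]
50 100 1 1.2 [-0.16  0.38  1.51 -0.08  1.2   0.97]
50 100 1 1.74 [-0.33  0.57  1.28  0.12  1.42  0.74]
   back [ 0.47  0.31  1.82 -0.78  1.15  1.95]
50 100 -1 0 [ 0.34  0.42  1.88 -0.9   0.95 -1.12]
50 100 -1 0.6 [ 0.11  0.3   1.74 -0.44  1.   -1.72]
50 100 -1 1.2 [-0.16  0.38  1.51 -0.08  1.2  -2.17]
50 100 -1 1.74 [-0.33  0.57  1.28  0.12  1.42 -2.4 ]
   back [ 0.47  0.31  1.82 -0.78  1.15 -1.19]
60 100 1 0 [ 0.27  0.39  1.86 -0.68  0.9   1.8 ]
60 100 1 0.6 [ 0.06  0.3   1.71 -0.3   1.03  1.
[... 199 characters left out ...]
34]
60 100 -1 0.6 [ 0.06  0.3   1.71 -0.3   1.03 -1.84]
60 100 -1 1.2 [-0.17  0.39  1.49 -0.04  1.24 -2.21]
60 100 -1 1.74 [-0.33  0.57  1.28  0.12  1.42 -2.4 ]
   back [ 0.37  0.27  1.79 -0.59  1.11 -1.4 ]
50 90 1 0 [ 0.34  0.42  1.88 -0.9   0.95  2.02]
50 90 1 0.6 [ 0.13  0.3   1.75 -0.52  0.99  1.5 ]
50 90 1 1.2 [-0.11  0.35  1.56 -0.2   1.12  1.06]
50 90 1 1.74 [-0.29  0.51  1.36 -0.    1.27  0.81]
   back [ 0.47  0.31  1.82 -0.78  1.15  1.95]
50 90 -1 0 [ 0.34  0.42  1.88 -0.9   0.95 -1.12]
50 90 -1 0.6 [ 0.13  0.3   1.75 -0.52  0.99 -1.65]
50 90 -1 1.2 [-0.11  0.35  1.56 -0.2   1.12 -2.08]
50 90 -1 1.74 [-0.29  0.51  1.36 -0.    1.27 -2.33]
   back [ 0.47  0.31  1.82 -0.78  1.15 -1.19]
```

```bash
cat >> tip.py <<'E'
def E(t): return np.radians(45+55*t/1.74)
def go(ts,vel=.08):
    for t in ts:
        p,q=pose(t,E(t),1); r.move_linear(p,rot=q,vel=vel)
        f=r.current_contact_force(); print(round(t,2),np.round(f,1),'op %.3f'%r.current_opening())
        if np.linalg.norm(f)>60: print('STOP');break
E
python3 - <<'E'
from tip import *
r.move_to(*pose(0,E(0),1,.13)); r.set_gripper(.47,20)
r.move_linear(pose(0,E(0),1)[0],vel=.12); print(r.current_contact_force())
r.set_gripper(0,20); print(r.current_opening(),r.current_contact_force(),r.current_t())
go([.1,.2])
snap('side','side2');print(r.current_t())
E
```

```text
[-0.3042577   0.13941682 -0.79538039]
0.13080212092740293 [-2.79583161  4.05379883  0.2196692 ] 13.225
0.1 [-2.8  7.4 -0.1] op 0.131
0.2 [-3.3  8.4  2.6] op 0.130
13.975
```

View pics/side2.png

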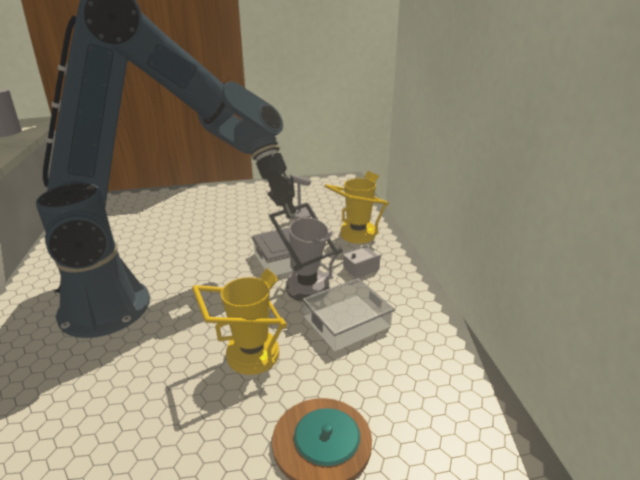

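The bar, at about (290,215), is held between the fingers. The jug is facing the container and has started to tip, with low forces. I'll carry on.

Run:
```python
from tip import *
go(np.arange(.35,1.7,.15)); go([1.66,1.70,1.73],.05); r.sleep(1.5)
print(r.current_contact_force(),r.current_t()); snap('side','side3'); snap('scene','scene3')
a=cv2.imread('pics/side3.png')[180:380,220:440];b=cv2.imread('pics/scene3.png')[150:350,180:400]
cv2.imwrite('pics/c3.png',cv2.resize(np.hstack([a,b]),(800,364),interpolation=cv2.INTER_CUBIC))
```

```text
0.35 [-5.2  7.6  2.9] op 0.133
0.5 [-3.6  5.3  4.3] op 0.129
0.65 [-2.7  3.7  1.3] op 0.128
0.8 [-3.5  2.1  2.8] op 0.132
0.95 [-4.7  0.4 -1.1] op 0.127
1.1 [-5.3  0.3 -0.7] op 0.131
1.25 [-1.8  0.8 -2.6] op 0.133
1.4 [-1.8  2.3 -1.6] op 0.129
1.55 [-2.3  1.4 -1.3] op 0.132
1.7 [-2.8  1.5 -0.1] op 0.134
1.66 [-1.1  1.2 -1.8] op 0.132
1.7 [-0.8  0.9 -0.1] op 0.127
1.73 [-1.   0.9 -0.6] op 0.129
[-0.8011677   1.57276881 -1.39763329] 20.875
```

View pics/c3.png

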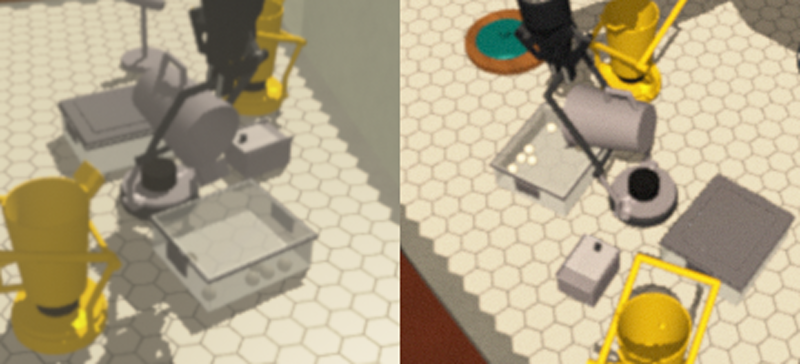

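At least five beads are visible in the container. I'll push gently against the stop to be sure, then look again.

Run:
```python
from tip import *
go([1.75,1.77],.04); r.sleep(1); print(r.current_contact_force(),r.current_t()); snap('scene','scene4')
a=cv2.imread('pics/scene4.png')[195:275,225:325]
cv2.imwrite('pics/c4.png',cv2.resize(a,(700,560),interpolation=cv2.INTER_CUBIC))
```

```text
1.75 [-6.6  8.2  5.6] op 0.132
1.77 [-12.2  19.3  14.3] op 0.128
[-12.46311501  18.2609396   15.39088073] 22.475
```

View pics/c4.png

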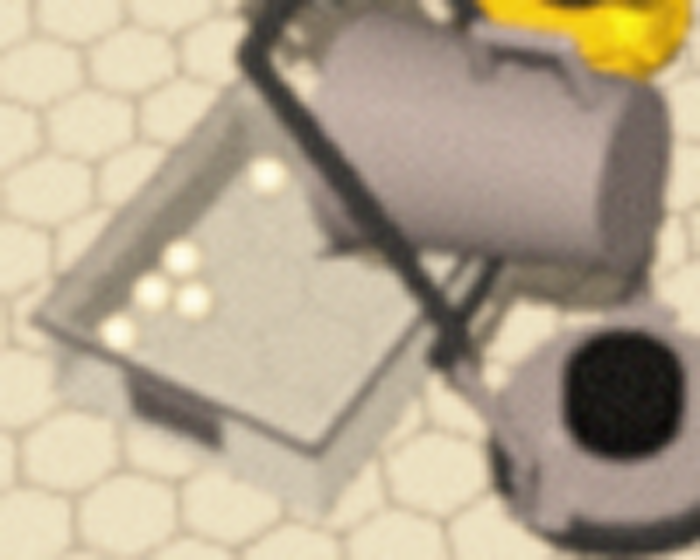

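The jug is at its stop: the force rose only over the last 0.04 rad. Five beads are visible, and the sixth may be hidden behind the jug. I'll lower it under control and then check from above.

Run:
```python
from tip import *
go(np.arange(1.65,.1,-.15)); go([.08,.04,0.0,-.015],.04)
print(r.current_contact_force(),r.current_t()); snap('side','side5'); snap('scene','scene5')
a=cv2.imread('pics/side5.png')[190:350,240:440];b=cv2.imread('pics/scene5.png')[170:330,200:400]
cv2.imwrite('pics/c5.png',cv2.resize(np.vstack([a,b]),(750,1200),interpolation=cv2.INTER_CUBIC)[::2,::2] if 0 else cv2.resize(np.hstack([a,b]),(800,320),interpolation=cv2.INTER_CUBIC))
from fit import *
d=pickle.load(open('pics/scene5.pkl','rb')); c=d['pixels'].astype(int); W=cloud(d)
m=((c.min(2)>205)&(abs(W[...,0]-.646)<.12)&(abs(W[...,1]+.174)<.12)).astype(np.uint8)
n,_,s,ce=cv2.connectedComponentsWithStats(m)
for i in range(1,n):
    if s[i,4]>3: print(s[i,4],ce[i].round(1),ray(d,ce[i],.013)[0].round(3))
```

```text
1.65 [ 0.8  2.3 -0.9] op 0.131
1.5 [ 0.7 -1.4  4.2] op 0.128
1.35 [-1.4 -1.3  7. ] op 0.125
1.2 [-1.8 -1.7  6.8] op 0.128
1.05 [-4.1 -1.   9. ] op 0.130
0.9 [-5.8  1.5  8.2] op 0.130
0.75 [-6.1  1.6  8.4] op 0.133
0.6 [-5.   3.1  5.3] op 0.126
0.45 [-1.6  2.2  2.4] op 0.133
0.3 [-2.2 -0.8 -1.1] op 0.128
0.15 [-1.8 -1.3 -1.2] op 0.127
0.08 [ 1.4 -1.3 -2.8] op 0.131
0.04 [ 0.4 -1.9 -2. ] op 0.133
0.0 [-0.4 -2.  -0.1] op 0.130
-0.01 [-0.9 -1.6  5.9] op 0.130
[-0.92199735 -1.5765676   5.9452566 ] 28.8167
4 [262.5 219.5] [ 0.597 -0.252  0.013]
4 [250.5 231.5] [ 0.66  -0.234  0.013]
4 [246.5 236.5] [ 0.684 -0.224  0.013]
5 [252.2 237.4] [ 0.671 -0.209  0.013]
5 [241.4 242.2] [ 0.711 -0.215  0.013]
```

View pics/c5.png

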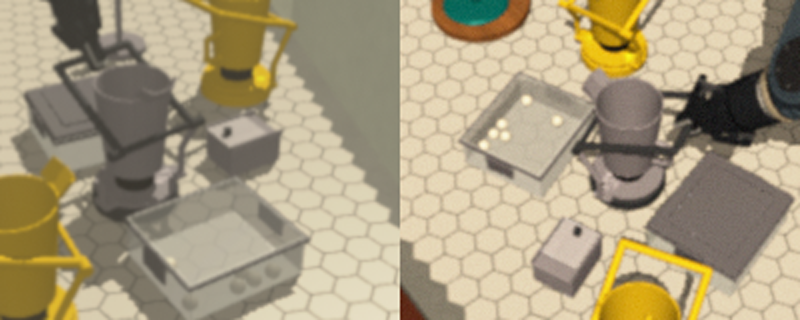

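All six beads lie in the container: crop (527,100), (557,120), (505,124), (495,133), (503,136) and (484,145). The jug is back on its rest. I'll release the bar and retreat.

Run:
```python
from tip import *
from fit import *
go([-.005],.03); r.set_gripper(.45)
p,q=pose(0,E(0),1,.14); r.move_linear(p,vel=.1); r.move_linear(p+[-.05,.05,.15],vel=.2); r.sleep(1)
for n in('scene','side'): snap(n,n+'6')
print(r.current_contact_force(),r.current_t())
P,C=fit(['scene6','side6']); bar(P,C,g.AX)
m=(np.hypot(*(P[:,:2]-barpos(0)[:2]).T)<.03)&(P[:,2]>.15)&(P[:,2]<.25); print('bar top z',np.percentile(P[m,2],[50,95]))
d=pickle.load(open('pics/scene6.pkl','rb')); c=d['pixels'].astype(int); W=cloud(d)
print('bead6',ray(d,[(278.5,230)],.013), W[230,278])
# change check vs. start, outside jug
d0=pickle.load(open('pics/scene0.pkl','rb')); df=np.abs(c-d0['pixels'].astype(int)).max(2)
for n,(u,v) in dict(closed=(360,278),salt=(285,297),lid=(240,172),probe=(413,372),box=(250,250)).items(): print(n,(df[v-25:v+25,u-25:u+25]>60).mean().round(3))
a=cv2.imread('pics/side6.png')[180:350,230:440];b=cv2.imread('pics/scene6.png')[160:330,190:400]
cv2.imwrite('pics/c6.png',cv2.resize(np.hstack([a,b]),(800,324),interpolation=cv2.INTER_CUBIC))
```

```text
-0.01 [ 1.4 -0.5 -0.6] op 0.128
[ 0.60353874  0.15131155 -0.1003944 ] 33.1667
base 0.5707321166992188 -0.021655449643731117 0.07189317047595978 369
rim [ 0.56746068 -0.01552479] 0.050405313051252565 448
bar back dir deg 116.76739032725114 off 0.09411416217452338 lat mid -0.059477839713973524 0.059518667355814875 spout deg 296.7673903272511 311
bar top z [0.19510324 0.19875132]
bead6 [[ 0.58333485 -0.17863901  0.013     ]] [ 0.58764038 -0.17523974  0.01928059]
closed 0.0
salt 0.0
lid 0.0
probe 0.0
box 0.005
```

View pics/c6.png

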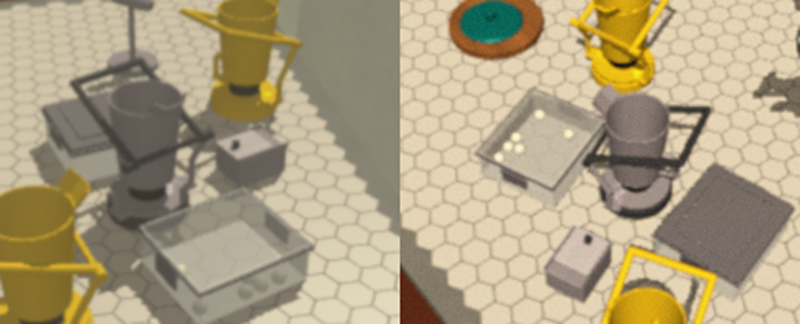

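Six beads are in the container, the jug is upright, the robot is clear and the bystanders are unchanged.

```bash
python3 -c "
from h import *
r.hand_in()"
```

```text
the job is handed in; nothing more can be done
```

The job is done and handed in, at about 33 s of the 72 s allowed. All six beads are in the open container.

- **Turning:** I pushed the right side arm from outside to turn the upright jug about 68° clockwise. That left the spout within about 1° of the container's middle, roughly 3 mm off to the side.
- **Tipping:** I gripped the push bar lightly (20 N) and swung it along its arc to the forward stop. Force rose only at the end, to about 26 N. I then lowered the jug to its rest in the grip, let go and backed off.
- **Last checks:**
  - The jug is upright, with the top of the bar 0.195–0.199 m above the counter, as expected.
  - The gripper is clear, with contact force near zero.
  - The closed container, salt cellar, lid (on its board) and probe stand look the same as at the start, and the open container's patch changed by only 0.5 %.
- **What disagreed:**
  - At full tip only five beads were visible, because the jug hid the sixth; all six showed once the jug was back up. The colour mask picked out only five, so I confirmed the sixth by eye and by its measured position inside the container.
  - My first automatic rim fit for the container picked up stray points, so I took its middle from the top-down map's corners instead.

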